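# Set the ratchet jack of a drill jig and seat the strap on its dowel

## Task

Get the strap ready for drilling in the jig: first raise the ratchet jack, click by click, by its lifting lug until its rest pad stands on the notch that is level with the shoulder of the locating post, and leave it standing there on its pawl. Then lay the strap in under the drill arm, its hole right down over the dowel and flat on the shoulder, its punch-marked end lying on the rest pad with the punch mark under the drill bush. Do not knock the drill arm, and leave the tools lying about where they are.

Things in the scene. Friction and masses are not known exactly. Their poses are not given: they have to be found in the camera images.
- jig: Grey drill jig fixed to the table: base plate 148 x 270 x 12 mm; origin on its underside on the table, x away from the robot (at zero yaw), y left along the line of the two supports, z up. Locating post at y = -75 mm, ratchet jack at y = +75 mm (both at x = 0), upright of the drill arm behind the jack at x = +66 to +102 mm. It stands in a new place and yaw every time.
- dowel (a point): Centre of the locating post's flat round shoulder (38 mm across, 208 mm above the table), at the foot of the steel dowel: 16 mm thick, rising 18 mm above the shoulder, its top edge chamfered by 1.2 mm. Axes as the jig's. To the right of the post stands a large orange machine with a 380 mm high hood, a handle and a 620 mm high hoop: go round it.
- pad (a point): Centre of the top of the jack's flat round rest pad (38 mm across), which moves up and down with the column; 160 mm above the table on the lowest notch (notch 0), level with the post's shoulder (208 mm) on notch 4.
- lug (a point): Centre of the lifting lug's free part: steel block 18 mm wide (jig y), 22 mm high, sticking out of the column's head towards the robot (jig -x). This point is 48 mm in front of the column's axis and 31 mm below the pad's top; grip it across jig y, 30 to 66 mm in front of the axis (it ends at 70). The jack's sleeve below ends 110 mm above the table and 25 mm in front of the axis.
- jack (a joint): Height of the ratchet column in m: 0 on notch 0, one notch every 0.012, notches 0 to 6; notch 4 (0.048) is level with the shoulder. Starts on notch 0, 1 or 2. Lifting takes about 5 N, rising to 9 N as a tooth pushes the pawl aside, and drops at the click, some 2 mm above each notch; let go, the column sinks onto the last notch whose click was passed.
- pawl (a joint): Spring-loaded pawl on the left side (jig +y) of the jack's sleeve: about 0.02 rad when fully in under a tooth, nearly 0.2 on a tooth's tip, then it snaps back with a click. Pressing down the broad end of its tail (65 to 80 mm left of the column's axis, about 70 mm above the table) with some 5 N lets the column drop to the bottom, to begin again.
- bush (a point): Lower end of the drill bush in the drill arm, on the axis of the jack's column, 264 mm above the table.
- strap_mid (a point): Centre (half-way up) of the loose flat steel strap, 200 x 44 x 12 mm, about 0.4 kg: x along its length from the holed end to the punch-marked end, z up. It starts flat on the table in front of the jig, its punch-marked end pointing roughly to the left.
- strap_hole (a point): Centre of the strap's hole at its underside, 75 mm from the strap's middle (strap -x); the hole goes right through and is 18 mm wide.
- strap_mark (a point): Punch mark with scribed cross on the strap's upper face, 75 mm from the strap's middle (strap +x), 150 mm from the hole.
- drill_arm: Fixed drill arm over the jack: grey upright behind it and a level arm 44 mm wide, underside 270, top 300 mm above the table, nose reaching 36 mm in front of the column's axis: a gripper pointing straight down on the lug strikes it, one tilted back towards the robot by 30 to 40 degrees clears it. Origin on the table under the bush.
- pliers_grip: Locking pliers, 216 mm long, a bystander lying on the table left of the jig; origin at the middle of its underside.
- measure: Tape measure 36 x 88 x 66 mm, a bystander standing in front and left of the jig; origin at the middle of its underside.

How it is judged:
By the outcome, as a careful person would: the job done as asked, in the order asked, and still so for the second after the job is handed in, with the robot touching nothing.
It also fails if it takes over 64 s, if anything falls off the work surface, if the arm or the gripper's body presses on something with over 40 N, if the wrist force passes 120 N, or if a joint passes its speed limit or range.

## Robot

A 6-joint arm with a two-finger parallel gripper is mounted at the origin on a cart in front of the work surface, level with it; the furniture and walls round the work are solid. World frame = base frame: x ahead of the robot, y to its left, z up, the work surface at z = 0. Lengths are in mm, angles in degrees, forces in N, time in s.
With the tool pointing down it reaches from about 350 to 850 mm from the base axis. Payload 8.1 kg.
Tool frame: the origin (TCP) lies between the finger pads; the fingertips stand 11 mm ahead of it and the grasp point (between the pads) lies 8 mm behind it; z points along the fingers, y is the line along which they close (so a half turn about z gives the same grasp; the last joint's range is limited). The gripper opens to 85 mm and grips with 20 to 120 N. Pads are 22 mm wide; open, the fingers measure 114 mm over their backs; the gripper's body (76 mm by 85 mm) begins 54 mm behind the grasp point. The pads swing forward as they close: fully open they stand 13 mm farther back than shut.
Start: joints at [71.425, 7.471, 85.268, -0, 87.261, -4.893], TCP at [141.9, 582.984, 242.292] pointing down, gripper open.
Joint ranges: [-169.43, 169.43], [-51.17, 129.36], [1.28, 143.12], [-76.62, 256.62], [0, 156.53], [-152.29, 152.29]. Speed limits (degrees/s): [136.94, 136.94, 159.86, 180, 180, 180].

## Interface

Orientations are given as [roll, pitch, yaw] about the fixed x, y, z axes, in that order (R = Rz(yaw) Ry(pitch) Rx(roll)).
In Python, from bench import r, snapshot, get_calibration gives the robot as it stands.
- The arm moves only by the tool step_arm, never from a script. Its argument "rows" is a list of rows, each a list of 2 entries, a list of its own where there are three numbers: the shift along the tool's x, y, z in mm, then the turn about the tool's z in degrees. In form: [[[tx, ty, tz], yaw], ...]. A call has 1 to 12 rows; each row is the pose to reach, as a shift and turn from the pose commanded when the call began, along the tool's axes at that moment; what a row does not reach only later rows make up. A row lasts 1/10 s, in which the tool goes at most 50 mm and 8.59 degrees, less where a joint would pass 70% of its speed; a pose out of reach is approached as far as the arm can. A call with a gripper value outside its range is refused whole. "fingers" is the opening, from 0 (shut) to 1 (fully open), set as the call begins (left out, the last holds). The fingers move at their own pace and stop on an object; "squeeze" is the grip in N (left out, the last holds). Time passes only in rows, so rows that repeat a pose let the fingers close. It gives the time, the measured TCP pose, the force, the opening and the grip force at its end, in the units of the state.
- r.sense(): the state, without advancing time (a new reading comes with each control period).
- snapshot(name): name is "scene" or "side" or "wrist"; returns the picture (384x512x3 uint8, blue, green, red); there is no depth.
- get_calibration(name): a dict with "fovy" (degrees; the focal length in pixels is half the picture's height over the tangent of half this angle, whatever the lens; pixels are square), "cx", "cy" (the principal point, pixels), "eye" and "orientation" of the camera in the world. Camera axes: x right, y up, looking along -z (the intrinsics and any distortion apply to the point x, -y, -z); pixel columns grow to the right and rows downward; lengths in mm; the calibration is good to about 2 mm. A picture is of the moment at which its call begins: read the wrist's pose just before it. get_calibration takes no time and is no camera call; for the wrist camera it gives the pose at the moment of the call.
- r.hand_in(): hands the job in; it is judged then, once.
The state is a dict: "time": time; "joint_pos": joint angles; "qd": joint speeds; "joint_efforts": joint torques, N m; "tool_pos": TCP position; "tcp_rot": TCP orientation; "ft_force": force on the tool from outside, world axes, zero at the start; "wrist_torque": the same for the moment, N m; "finger_gap": finger opening in mm; "grip_force": force on a finger pad.
Only numpy, scipy, OpenCV 4.12 (cv2) and the standard library are available. Lean on these libraries where they do the work, as an engineer would, in place of code of your own. Each camera call takes 0.05 s, during which the arm holds its last target. There are 200 camera calls.

## Working session

There is one attempt and no reset: what is moved stays moved. The work goes in short steps, Python scripts to look and compute and a tool call to move; the robot and the scene stay as the last step left them, time stands still between calls to the robot, and variables do not carry over. Pictures are saved under pics/ and viewed, at most 10 in all, crops included, and the job is handed in when it is done.

Besides the shell and the picture viewer there is one more tool, called after "Emit:" by a JSON object that holds its "name" and its "arguments". step_arm: Moves the arm, as the interface text tells. Its arguments: {"type":"object","properties":{"rows":{"type":"array"},"fingers":{"type":"number"},"squeeze":{"type":"number"}},"required":["rows"]}

```bash
ls; mkdir -p pics; python3 - <<'E'
from bench import r,snapshot,get_calibration
import cv2,numpy as np
a=snapshot("scene");b=snapshot("side")
cv2.imwrite("pics/s.png",a);cv2.imwrite("pics/d.png",b)
for n in("scene","side","wrist"):print(n,get_calibration(n))
print(r.sense())
E
```

```text
pics
scene {'fovy': 52.64930063178856, 'cx': 255.55702203938267, 'cy': 186.47145874379046, 'eye': array([ 152.06280617, -323.75670447,  648.90162788]), 'orientation': array([ 57.19143911,   0.45579715, -32.52331368])}
side {'fovy': 56.53747559430791, 'cx': 257.4408027773451, 'cy': 191.80484926654697, 'eye': array([ 255.95616374, -290.05567316,  727.50894016]), 'orientation': array([ 48.07329261,  -0.73784064, -23.39574245])}
wrist {'fovy': 59.066965042799474, 'cx': 258.9638714868062, 'cy': 197.38956828270082, 'eye': array([ 66.71089532, 601.05818619, 372.53869497]), 'orientation': array([-17.53583982,   0.12558688,  76.36358575])}
{'time': 0.1, 'joint_pos': array([ 7.14268657e+01,  7.51028471e+00,  8.53233488e+01,  1.94603356e-03,
        8.72613060e+01, -4.89131154e+00]), 'qd': array([ 0.07024408, -0.14913858, -0.14891414, -0.02169501,  0.09147613,
        0.00525095]), 'joint_efforts': array([ 2.10906779e-03, -5.70953500e+01, -5.01942337e+01, -6.73854402e-05,
        7.92670209e-03, -4.52125812e-05]), 'tool_pos': array([141.7152261 , 582.53606027, 241.35152505]), 'tcp_rot': array([-1.79905572e+02, -1.00316714e-02,  1.66318074e+02]), 'ft_force': array([-0.43097299,  0.45741077,  0.36012937]), 'wrist_torque': array([ 0.06182945,  0.05330822, -0.00599886]), 'grip_force': 0.0, 'finger_gap': 85.77958228254475}
```

View pics/s.png

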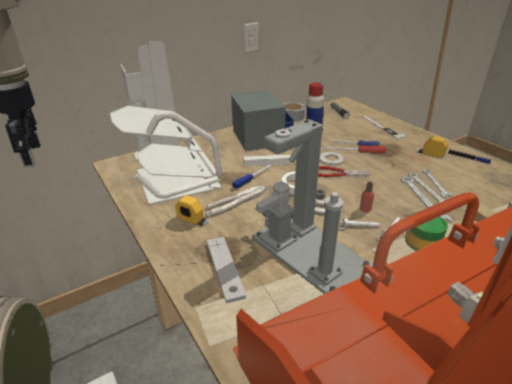

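View pics/d.png

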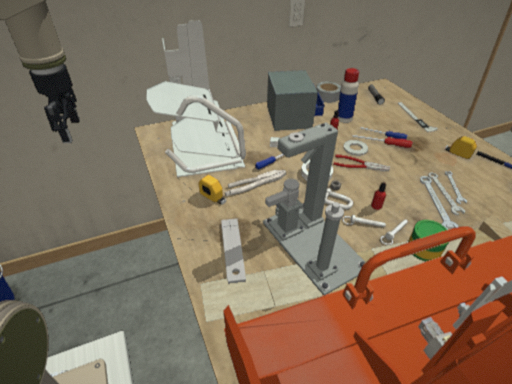

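The strap's holed end is near scene (236,290), with the mark end near (217,243). The post is at (333,205) and the jack at (280,195), with the hood in front right. I'll zoom in on both views side by side.

```bash
python3 - <<'E'
import cv2,numpy as np
a=cv2.imread("pics/s.png");b=cv2.imread("pics/d.png")
A=cv2.resize(a[110:310,195:328+27],None,fx=2.5,fy=3,interpolation=cv2.INTER_CUBIC)
f=lambda im,x,y:cv2.resize(im[y:y+200,x:x+133+27],(400,500),interpolation=cv2.INTER_CUBIC)
cv2.imwrite("pics/z.png",np.hstack([f(a,200,110),f(b,215,110)]))
E
```

```text
(no output)
```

View pics/z.png

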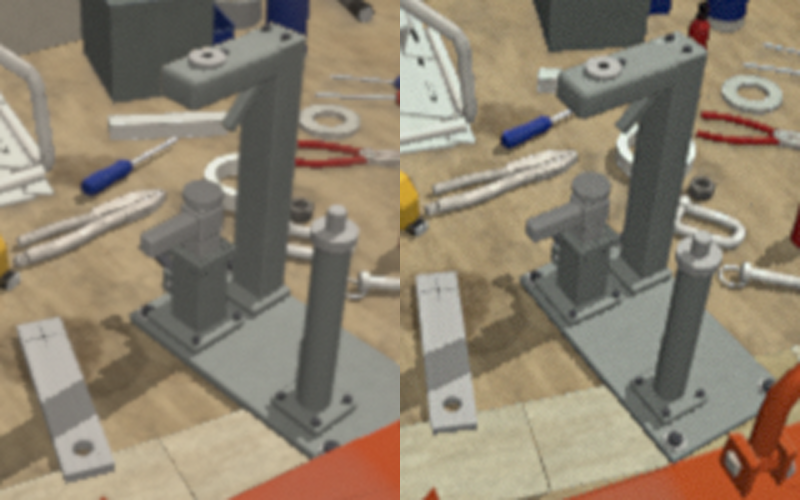

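The zoom shows (zoom px, scale 2.5) the pad top at (202,190)/(591,184), dowel top at (337,211)/(703,238) and bush at (207,57)/(604,69). The strap hole is at (83,448)/(453,404) and its mark at (43,335)/(438,291).

```bash
cat > h.py <<'E'
import numpy as np
from scipy.spatial.transform import Rotation as R
def ray(c,u,v):
    f=192/np.tan(np.radians(c['fovy']/2))
    M=R.from_euler('xyz',c['orientation'],degrees=True).as_matrix()
    d=M@np.array([(u-c['cx'])/f,-(v-c['cy'])/f,-1]);return np.array(c['eye']),d/np.linalg.norm(d)
def plane(c,u,v,z):
    e,d=ray(c,u,v);return e+d*(z-e[2])/d[2]
def tri(*cuv):
    A=np.zeros((3,3));b=np.zeros(3)
    for c,u,v in cuv:
        e,d=ray(c,u,v);P=np.eye(3)-np.outer(d,d);A+=P;b+=P@e
    return np.linalg.solve(A,b)
E
python3 - <<'E'
from h import *
from bench import get_calibration
np.set_printoptions(precision=1,suppress=True)
S,D=get_calibration("scene"),get_calibration("side")
P=dict(doweltop=(337,211,703,238,226),shoulder=(335,230,699,254,208),pad=(202,190,591,184,None),bush=(207,57,604,69,303),lugend=(150,241,536,229,None),corner=(135,315,523,283,12),corner2=(330,447,675,455,12),hole=(83,448,453,404,12),mark=(43,335,438,291,12))
for k,(a,b,c,d,z) in P.items():
    s=(S,200+a/2.5,110+b/2.5);t=(D,215+(c-400)/2.5,110+d/2.5)
    print(k,tri(s,t),*([plane(*s,z),plane(*t,z)] if z else [plane(*s,h) for h in(160,172,184)]+[plane(*t,h) for h in(160,172,184)]))
E
```

```text
doweltop [613.3 120.1 228.1] [615.5 122.8 226. ] [614.9 121.4 226. ]
shoulder [611.5 118.3 212. ] [615.7 122.6 208. ] [614.3 121.2 208. ]
pad [593.1 268.3 174.8] [606.8 287.3 160. ] [595.6 272.3 172. ] [584.4 257.3 184. ] [602.2 282.7 160. ] [594.9 270.6 172. ] [587.6 258.5 184. ]
bush [591.9 264.9 307.2] [597.3 273.6 303. ] [595.5 269.2 303. ]
lugend [530.2 256.6 149.5] [522.  245.8 160. ] [512.9 231.8 172. ] [503.8 217.8 184. ] [525.7 245.4 160. ] [520. 234. 172.] [514.3 222.7 184. ]
corner [536.5 293.3  36.4] [551.4 319.3  12. ] [546.9 312.6  12. ]
corner2 [556.6  36.5  74.2] [598.3  80.5  12. ] [587.3  62.7  12. ]
hole [419.7 194.1  12.5] [419.8 194.9  12. ] [419.9 194.1  12. ]
mark [452.2 325.4  27.4] [459.1 343.1  12. ] [457.2 337.3  12. ]
```

```bash
cat >> h.py <<'E'
def todo(pos,yaw,s,cmd=None):
    "tool-frame shift and turn from present pose to world pos, down-pointing tool yaw"
    M=R.from_euler('xyz',s['tcp_rot'],degrees=True).as_matrix()
    p=s['tool_pos'] if cmd is None else cmd
    t=M.T@(np.array(pos)-p); dy=-((yaw-s['tcp_rot'][2]+180)%360-180)
    return np.round(t,1),round(dy,1)
E
python3 - <<'E'
from h import *
from bench import get_calibration,r
np.set_printoptions(precision=1,suppress=True)
S,D=get_calibration("scene"),get_calibration("side")
for n,c,u,v,z in [("hoodL",S,240,318,380),("hoodL0",S,240,318,200),("hoodR",S,370,268,300),("hoodD",D,226,306,380),("hoodD0",D,226,306,200),("hoodDr",D,345,285,380),("handle",D,350,298,300),("rack",S,218,190,0),("rack2",S,165,120,150),("rackD",D,240,120,100),("rackDl",D,180,175,0)]:
    print(n,plane(c,u,v,z))
print("hood tri",tri((S,240,318),(D,226,306)),"rackhoop",tri((S,217,150),(D,242,130)),"rackplate",tri((S,113,118),(D,148,95)))
s=r.sense();print(todo((505.8,259,300),187.6,s,np.array([141.9,582.98,242.3])),todo((505.8-250*.75,259+220*.75,330),187.6,s,np.array([141.9,582.98,242.3])))
E
```

```text
hoodL [ 254.2 -135.4  380. ]
hoodL0 [322.5  -9.3 200. ]
hoodR [ 459.2 -102.4  300. ]
hoodD [309.8 -92.  380. ]
hoodD0 [337.6  10.6 200. ]
hoodDr [ 442.6 -119.8  380. ]
handle [ 480.3 -100.5  300. ]
rack [582.5 573.8   0. ]
rack2 [533.  827.9 150. ]
rackD [630.8 704.6 100. ]
rackDl [389.1 619.    0. ]
hood tri [352.   52.5 118.6] rackhoop [608.5 621.6 111.2] rackplate [351.  709.4 241.3]
(array([-430.2, -228.8,  -57.4]), np.float64(-21.3)) (array([-209. , -112.9,  -87.6]), np.float64(-21.3))
```

Emit:
{"name": "step_arm", "arguments": {"rows": [[[-25,-13,-25],-3],[[-65,-35,-45],-6],[[-110,-58,-58],-9],[[-155,-82,-58],-12],[[-200,-106,-58],-15],[[-245,-130,-58],-18],[[-290,-154,-58],-21],[[-335,-178,-58],-21.3],[[-375,-200,-58],-21.3],[[-410,-218,-58],-21.3],[[-430,-229,-58],-21.3],[[-430,-229,-58],-21.3]], "fingers": 0.75}}

```text
time: 1.3
tool_pos: [507.3, 256.1, 299.3]
tcp_rot: [-179.9, -0.1, -172.6]
ft_force: [0.1, -0.2, -0.4]
finger_gap: 64.0
grip_force: 0.0
```

```bash
python3 - <<'E'
from bench import r,snapshot,get_calibration
import cv2,pickle
c=get_calibration("wrist");a=snapshot("wrist");pickle.dump((c,a),open("w1.pkl","wb"))
cv2.imwrite("pics/w1.png",cv2.resize(a,(800,600),interpolation=cv2.INTER_CUBIC));s=r.sense();print(s['time'],s['tool_pos'],s['tcp_rot'],s['joint_pos'],s['finger_gap'],c)
E
```

```text
1.35 [506.0863923  257.52591988 299.44005203] [-1.79981650e+02 -8.69450459e-02 -1.72541206e+02] [ 2.17941044e+01  1.59657765e+00  8.55337406e+01  3.75397044e-03
  9.29584629e+01 -7.56645122e+01] 64.16282794699276 {'fovy': 59.066965042799474, 'cx': 258.9638714868062, 'cy': 197.38956828270082, 'eye': array([430.73594757, 246.40356145, 430.6155241 ]), 'orientation': array([-1.74727598e+01,  8.93798193e-02,  9.74309924e+01])}
```

View pics/w1.png

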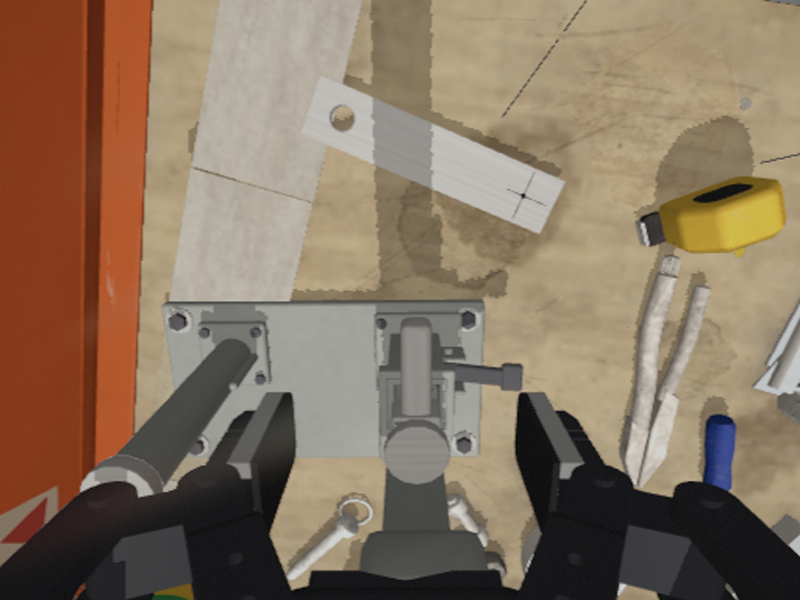

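The wrist view (800-px picture) shows the lug from (416,318) to (416,415) and the pad at (417,451). The strap hole is at (343,118), the mark at (523,195), and the base front corners at (165,302) and (483,302).

```bash
python3 - <<'E'
from h import *
from bench import get_calibration
import pickle
np.set_printoptions(precision=1,suppress=True)
W,_=pickle.load(open("w1.pkl","rb"));S,D=get_calibration("scene"),get_calibration("side")
k=.64
w=lambda u,v:(W,u*k,v*k)
pad=tri(w(417,451),(S,200+202/2.5,110+190/2.5),(D,215+191/2.5,110+184/2.5));print("pad",pad)
for z in(160,172,184):print(plane(*w(417,451),z))
hole=tri(w(343,118),(S,200+83/2.5,110+448/2.5),(D,215+53/2.5,110+404/2.5));mark=tri(w(523,195),(S,200+43/2.5,110+335/2.5),(D,215+38/2.5,110+291/2.5))
print("strap",hole,mark,plane(*w(343,118),12),plane(*w(523,195),12))
a,b=plane(*w(165,302),12),plane(*w(483,302),12);print("plate",a,b,np.degrees(np.arctan2(b[1]-a[1],b[0]-a[0]))-90,np.linalg.norm(b-a))
e=plane(*w(416,319),152);print("lugend top",e,[plane(*w(x,330),152) for x in(401,431)],plane(*w(416,405),152))
print("lugtri",tri(w(416,319),(S,200+143/2.5,110+236/2.5),(D,215+130/2.5,110+224/2.5)))
E
```

```text
pad [596.6 274.3 169.3]
[601.1 275.5 160. ]
[593.5 274.2 172. ]
[586.  272.9 184. ]
strap [420.6 197.3   8.4] [458.4 341.6  10.8] [420.  198.1  12. ] [458. 342.  12.]
plate [581.7  65.8  12. ] [547.6 326.2  12. ] 7.457940302795436 262.68349698883327
lugend top [523.  264.4 152. ] [array([530.6, 256.9, 152. ]), array([528.4, 273.6, 152. ])] [575.6 271.6 152. ]
lugtri [526.  263.7 151.2]
```

Emit:
{"name": "step_arm", "arguments": {"rows": [[[0,3,20],0],[[0,3,50],0],[[0,3,85],0],[[0,3,120],0],[[0,3,145],0],[[0,3,160],0],[[0,3,166.5],0],[[0,3,166.5],0],[[0,3,166.5],0]]}}

```text
time: 2.25
tool_pos: [505.9, 262.4, 135.4]
tcp_rot: [180.0, 0.1, -172.4]
ft_force: [0.8, -0.3, -1.0]
finger_gap: 64.0
grip_force: 0.0
```

```bash
python3 - <<'E'
from bench import r,snapshot,get_calibration
import cv2,numpy as np
a=snapshot("scene");b=snapshot("side");s=r.sense()
f=lambda im,x,y:cv2.resize(im[y:y+150,x:x+100],(400,600),interpolation=cv2.INTER_CUBIC)
cv2.imwrite("pics/g.png",np.hstack([f(a,235,80),f(b,245,80)]))
p=s['tool_pos'];d=p[:2]-[594.5,273.5];t=np.radians(7.46);print(p,s['tcp_rot'],d@[np.cos(t),np.sin(t)],d@[-np.sin(t),np.cos(t)])
E
```

```text
[506.19453453 262.27576877 135.6591257 ] [ 1.79955773e+02  1.60877290e-01 -1.72379768e+02] -89.01531227899918 0.33582546141158043
```

View pics/g.png

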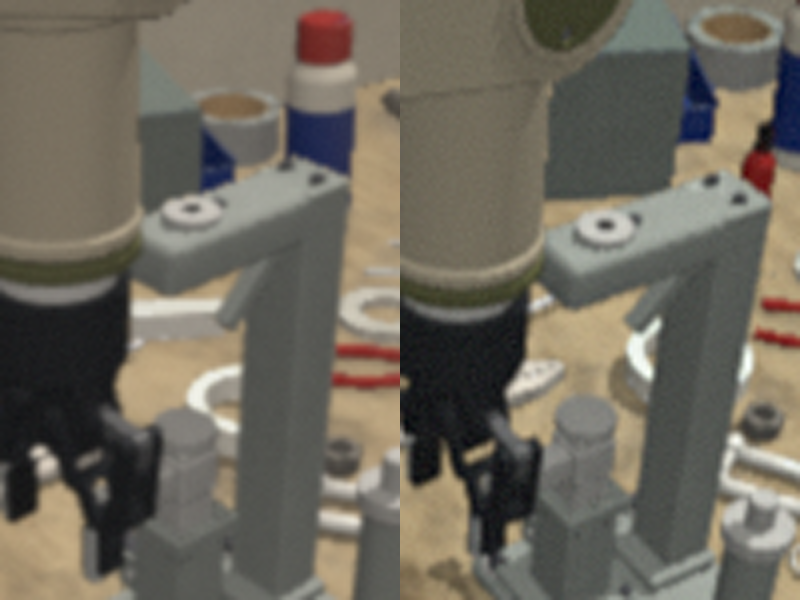

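The wrist housing (beige, with green ring) is wider than the black body and sits close to the nose in view. I'll measure its height and radius from the edge pixels.

```bash
cat >> h.py <<'E'
def proj(c,P):
    f=192/np.tan(np.radians(c['fovy']/2))
    M=R.from_euler('xyz',c['orientation'],degrees=True).as_matrix()
    q=M.T@(np.array(P)-c['eye']);return c['cx']-f*q[0]/q[2],c['cy']+f*q[1]/q[2]
E
python3 - <<'E'
from h import *
from bench import get_calibration
S,D=get_calibration("scene"),get_calibration("side")
def edge(c,u,v):
    # closest approach of ray to vertical axis (506.2,262.3)
    e,d=ray(c,u,v);n=np.array([-d[1],d[0]])/np.hypot(d[0],d[1])
    r=abs((e[:2]-[506.2,262.3])@n);t=(np.array([506.2,262.3])-e[:2])@d[:2]/(d[:2]@d[:2]);return round(r,1),round((e+d*t)[2],1)
print("beige",edge(S,235+143/4,80+210/4),edge(D,245+145/4,80+240/4))
print("green low",edge(S,235+141/4,80+258/4),edge(D,245+140/4,80+280/4))
print("white low",edge(S,235+118/4,80+292/4),edge(D,245+120/4,80+300/4))
print("black",edge(S,235+131/4,80+310/4),edge(D,245+128/4,80+330/4))
E
```

```text
beige (np.float64(43.2), np.float64(331.8)) (np.float64(42.8), np.float64(326.7))
green low (np.float64(42.6), np.float64(306.2)) (np.float64(41.6), np.float64(302.2))
white low (np.float64(31.4), np.float64(287.0)) (np.float64(31.9), np.float64(288.5))
black (np.float64(37.9), np.float64(277.1)) (np.float64(37.1), np.float64(269.5))
```

Emit:
{"name": "step_arm", "arguments": {"rows": [[[0,0,-6.5],0],[[-4,0,-6.5],0],[[-8,0,-6.5],0],[[-12,0,-6.5],0],[[-12,0,-6.5],0],[[-12,0,-6.5],0]], "fingers": 0.5}}

```text
time: 2.95
tool_pos: [517.0, 263.2, 140.0]
tcp_rot: [-180.0, -0.0, -172.4]
ft_force: [-0.2, 0.4, 0.6]
finger_gap: 42.7
grip_force: 0.0
```

```bash
python3 - <<'E'
from bench import r,snapshot,get_calibration
import cv2,numpy as np
a=snapshot("wrist");b=snapshot("side");s=r.sense()
cv2.imwrite("pics/w2.png",np.hstack([cv2.resize(a[140:384,160:360],(440,536),interpolation=cv2.INTER_CUBIC),cv2.resize(b[80:230,245:345],(357,536),interpolation=cv2.INTER_CUBIC)]))
p=s['tool_pos'];d=p[:2]-[594.5,273.5];t=np.radians(7.46);print(p,s['tcp_rot'],s['ft_force'],d@[np.cos(t),np.sin(t)],d@[-np.sin(t),np.cos(t)])
E
```

```text
[516.84665175 263.26861387 140.01042753] [-1.79990929e+02 -3.19502215e-02 -1.72380474e+02] [-0.45672906 -0.04850223 -0.02850357] -78.32445224618684 -0.06274013738681543
```

View pics/w2.png

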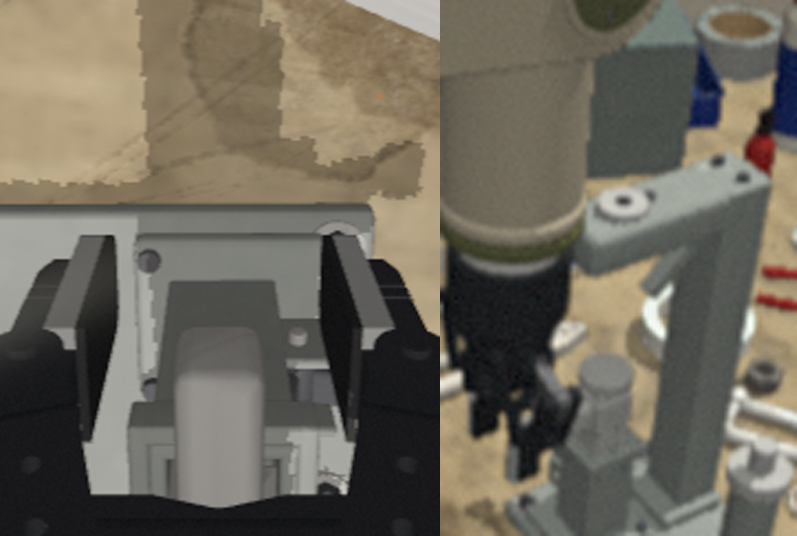

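The lug sits centred between the pads, with its end at about crop row 328. I'll cast that end onto its top plane.

```bash
python3 - <<'E'
from h import *
from bench import get_calibration,r
np.set_printoptions(precision=1,suppress=True)
W=get_calibration("wrist");s=r.sense()
M=R.from_euler('xyz',s['tcp_rot'],degrees=True).as_matrix()
for row in(328,334):
  for z in(150,152):print(row,z,M.T@(plane(W,160+220/2.2,140+row/2.197,z)-s['tool_pos']))
for u in(178,264):print(M.T@(plane(W,160+u/2.2,140+400/2.197,152)-s['tool_pos']))
E
```

```text
328 150 [ -0.5   0.5 -10. ]
328 152 [  0.7   0.5 -12. ]
334 150 [ -1.8   0.5 -10. ]
334 152 [ -0.5   0.5 -12. ]
[-14.9  -7.4 -12. ]
[-14.9   8.9 -12. ]
```

Emit:
{"name": "step_arm", "arguments": {"rows": [[[0,0,0],0],[[0,0,0],0],[[0,0,0],0],[[0,0,0],0],[[0,0,0],0],[[0,0,0],0]], "fingers": 0, "squeeze": 70}}

```text
time: 3.65
tool_pos: [517.0, 263.3, 140.3]
tcp_rot: [-180.0, 0.0, -172.4]
ft_force: [-0.2, 0.7, 0.2]
finger_gap: -0.4
grip_force: 0.0
```

```bash
python3 - <<'E'
from bench import r
s=r.sense();print({k:s[k] for k in('time','tool_pos','ft_force','wrist_torque','grip_force','finger_gap')})
E
```

```text
{'time': 3.65, 'tool_pos': array([517.01271293, 263.33058603, 140.30747999]), 'ft_force': array([-0.19739451,  0.66069456,  0.20167117]), 'wrist_torque': array([-0.01779726, -0.02854924, -0.01554482]), 'grip_force': 0.00017305864730587928, 'finger_gap': -0.4459517515790946}
```

Emit:
{"name": "step_arm", "arguments": {"rows": [[[0,0,0],0],[[0,0,0],0],[[0,0,0],0],[[-2,0,0],0],[[-4,0,0],0],[[-4,0,0],0]], "fingers": 0.4}}

```text
time: 4.25
tool_pos: [521.3, 263.9, 140.3]
tcp_rot: [180.0, 0.0, -172.4]
ft_force: [0.5, 0.9, 0.8]
finger_gap: 34.4
grip_force: 0.0
```

Emit:
{"name": "step_arm", "arguments": {"rows": [[[0,0,0],0],[[0,0,0],0],[[0,0,0],0],[[0,0,0],0]], "fingers": 0}}

```text
time: 4.65
tool_pos: [521.0, 263.8, 140.4]
tcp_rot: [-180.0, 0.0, -172.4]
ft_force: [-0.4, -0.5, 0.6]
finger_gap: 15.5
grip_force: 68.2
```

```bash
python3 - <<'E'
from bench import r,snapshot,get_calibration
import cv2,numpy as np
a=snapshot("wrist");b=snapshot("scene");s=r.sense()
cv2.imwrite("pics/w3.png",np.hstack([cv2.resize(a[140:384,160:360],(440,536),interpolation=cv2.INTER_CUBIC),cv2.resize(b[120:270,235:335],(357,536),interpolation=cv2.INTER_CUBIC)]))
print(s['tool_pos'],s['ft_force'],s['finger_gap'])
E
```

```text
[521.03666623 263.84404222 140.41620472] [-0.99041152 -0.86120131  2.32932971] 15.385010482166184
```

View pics/w3.png

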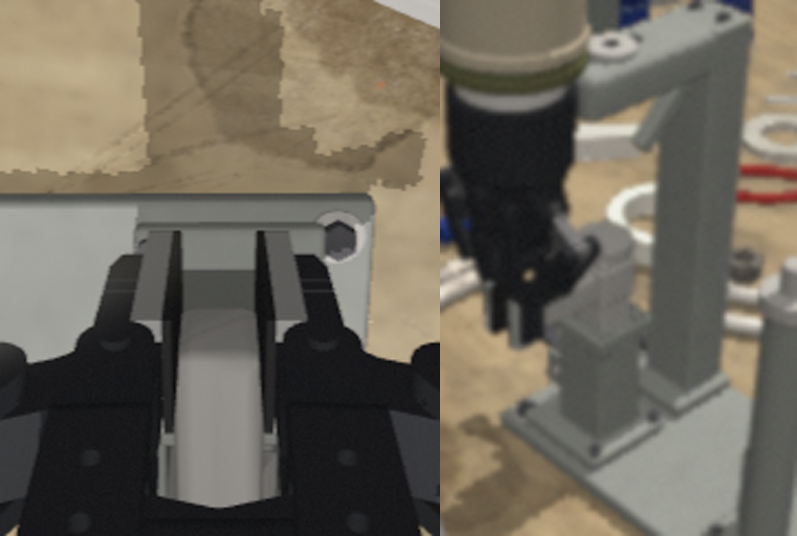

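Gripped, but the gap is 15.4 mm, so the pads only hold the rounded end. I'll go 3 mm further forward.

Emit:
{"name": "step_arm", "arguments": {"rows": [[[0,0,0],0],[[0,0,0],0],[[-1,0,-1],0],[[-2,0,-1],0],[[-3,0,-1],0],[[-3,0,-1],0]], "fingers": 0.4}}

```text
time: 5.35
tool_pos: [524.1, 264.3, 141.3]
tcp_rot: [180.0, 0.0, -172.4]
ft_force: [-1.1, -0.1, 0.2]
finger_gap: 34.3
grip_force: 0.0
```

Emit:
{"name": "step_arm", "arguments": {"rows": [[[0,0,0],0],[[0,0,0],0],[[0,0,0],0],[[0,0,0],0]], "fingers": 0}}

```text
time: 5.75
tool_pos: [524.0, 264.2, 141.5]
tcp_rot: [-180.0, 0.0, -172.4]
ft_force: [-1.8, -1.5, 3.0]
finger_gap: 16.3
grip_force: 68.3
```

Emit:
{"name": "step_arm", "arguments": {"rows": [[[0,0,-1],0],[[0,0,-3],0],[[0,0,-5],0],[[0,0,-7],0],[[0,0,-9],0],[[0,0,-10.5],0],[[0,0,-10.5],0]], "squeeze": 90}}

```text
time: 6.45
tool_pos: [523.9, 264.2, 150.8]
tcp_rot: [-180.0, -0.0, -172.4]
ft_force: [4.9, 1.6, -8.2]
finger_gap: 15.1
grip_force: 88.0
```

Emit:
{"name": "step_arm", "arguments": {"rows": [[[0,0,-1],0],[[0,0,-2],0],[[0,0,-3],0],[[0,0,-5],0],[[0,0,-5],0]]}}

```text
time: 6.95
tool_pos: [523.9, 264.2, 156.7]
tcp_rot: [-180.0, -0.0, -172.4]
ft_force: [3.6, 0.8, -6.1]
finger_gap: 15.3
grip_force: 90.0
```

Emit:
{"name": "step_arm", "arguments": {"rows": [[[0,0,-2],0],[[0,0,-4],0],[[0,0,-6],0],[[0,0,-8],0],[[0,0,-10],0],[[0,0,-12],0],[[0,0,-14],0],[[0,0,-16],0],[[0,0,-18],0],[[0,0,-20.5],0],[[0,0,-20.5],0]]}}

```text
time: 8.05
tool_pos: [523.9, 264.2, 177.9]
tcp_rot: [-180.0, -0.0, -172.4]
ft_force: [0.6, -0.4, -2.2]
finger_gap: 15.3
grip_force: 91.0
```

Emit:
{"name": "step_arm", "arguments": {"rows": [[[0,0,-1.5],0],[[0,0,-3],0],[[0,0,-4.5],0],[[0,0,-4.5],0]]}}

```text
time: 8.45
tool_pos: [523.9, 264.2, 181.6]
tcp_rot: [-180.0, -0.0, -172.4]
ft_force: [3.9, 0.6, -6.7]
finger_gap: 14.9
grip_force: 90.4
```

```bash
python3 - <<'E'
from bench import r,snapshot,get_calibration
import cv2,numpy as np
a=snapshot("scene");b=snapshot("side");s=r.sense()
f=lambda im,x,y:cv2.resize(im[y:y+110,x:x+110],(400,400),interpolation=cv2.INTER_CUBIC)
cv2.imwrite("pics/n.png",np.hstack([f(a,240,130),f(b,250,130)]))
print(s['tool_pos'],s['ft_force'],s['finger_gap'])
E
```

```text
[523.9269132  264.23240083 181.65231279] [ 3.36993251  0.57508222 -7.03277495] 15.102669634745235
```

View pics/n.png

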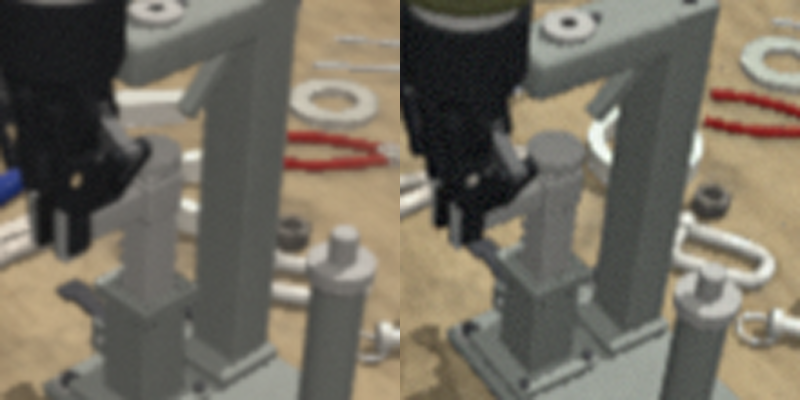

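Pad top centre is now at crop (158,150) in scene and (555,148) in side.

```bash
python3 - <<'E'
from h import *
from bench import get_calibration
np.set_printoptions(precision=1,suppress=True)
S,D=get_calibration("scene"),get_calibration("side");k=400/110
s=(S,240+158/k,130+150/k);d=(D,250+155/k,130+148/k)
print(tri(s,d))
for z in(196,208,212,220):print(z,plane(*s,z),plane(*d,z))
for x,y in((596,272),(599,272)):
  for z in(160,172,208,212,220):print(x,z,proj(S,(x,y,z)),proj(D,(x,y,z)))
print(s[1:],d[1:])
print("old",200+202/2.5,110+190/2.5,215+191/2.5,110+184/2.5)
E
```

```text
[588.5 257.5 221.6]
196 [614.8 289.8 196. ] [604.9 287.4 196. ]
208 [602.6 273.5 208. ] [597.  274.4 208. ]
212 [598.5 268.1 212. ] [594.4 270.  212. ]
220 [590.3 257.3 220. ] [589.1 261.4 220. ]
596 160 (np.float64(280.87449401237603), np.float64(190.4238890823005)) (np.float64(291.15123037475826), np.float64(186.90692913483744))
596 172 (np.float64(281.0192947598914), np.float64(186.01042654981606)) (np.float64(291.53135414948645), np.float64(183.13808239071932))
596 208 (np.float64(281.46681147402336), np.float64(172.3703156776548)) (np.float64(292.7156760326575), np.float64(171.39578167151433))
596 212 (np.float64(281.5177896708507), np.float64(170.81652285868316)) (np.float64(292.85150730743), np.float64(170.04904334123756))
596 220 (np.float64(281.6205214246058), np.float64(167.6853045889268)) (np.float64(293.12581282965846), np.float64(167.3293621661156))
599 160 (np.float64(281.9405622368512), np.float64(190.0289563193846)) (np.float64(292.25207140604533), np.float64(186.59445052609993))
599 172 (np.float64(282.0929982212443), np.float64(185.61931011813303)) (np.float64(292.6420894293523), np.float64(182.8266821697548))
599 208 (np.float64(282.5640906448607), np.float64(171.99161633894371)) (np.float64(293.85718878777936), np.float64(171.08821717863037))
599 212 (np.float64(282.617752370573), np.float64(170.43929766640844)) (np.float64(293.99654520022), np.float64(169.7419648270199))
599 220 (np.float64(282.7258907158856), np.float64(167.31108718831197)) (np.float64(294.2779665982328), np.float64(167.0232939583238))
(283.45, 171.25) (292.625, 170.7)
old 280.8 186.0 291.4 183.6
```

Emit:
{"name": "step_arm", "arguments": {"rows": [[[0,0,-1.5],0],[[0,0,-2.5],0],[[0,0,-2.5],0]]}}

```text
time: 8.85
tool_pos: [523.9, 264.2, 184.1]
tcp_rot: [-180.0, -0.0, -172.4]
ft_force: [4.9, 1.6, -7.1]
finger_gap: 15.2
grip_force: 90.3
```

Emit:
{"name": "step_arm", "arguments": {"rows": [[[0,0,1.5],0],[[0,0,3],0],[[0,0,4.5],0],[[0,0,5.5],0],[[0,0,6],0],[[0,0,6],0],[[0,0,6],0]], "squeeze": 40}}

```text
time: 9.55
tool_pos: [524.0, 264.3, 178.2]
tcp_rot: [-180.0, -0.0, -172.4]
ft_force: [1.7, -0.7, -4.7]
finger_gap: 15.2
grip_force: 90.6
```

Emit:
{"name": "step_arm", "arguments": {"rows": [[[0,0,0.5],0],[[0,0,1],0],[[0,0,1.5],0],[[0,0,1.5],0],[[0,0,1.5],0]]}}

```text
time: 10.05
tool_pos: [524.0, 264.3, 177.6]
tcp_rot: [180.0, 0.0, -172.4]
ft_force: [-4.2, -3.1, 5.6]
finger_gap: 15.5
grip_force: 91.9
```

Emit:
{"name": "step_arm", "arguments": {"rows": [[[0,0,0],0],[[0,0,0],0],[[0,0,0],0],[[0,0,0],0],[[8,0,0],0],[[20,0,0],0],[[40,0,-10],0],[[60,0,-40],0],[[65,0,-80],0],[[65,0,-120],0],[[65,0,-120],0],[[65,0,-120],0]], "fingers": 0.5, "squeeze": 70}}

```text
time: 11.25
tool_pos: [459.8, 255.9, 298.3]
tcp_rot: [179.9, 0.2, -172.4]
ft_force: [-0.8, -0.4, -0.9]
finger_gap: 42.5
grip_force: 0.0
```

```bash
python3 - <<'E'
from bench import r,snapshot,get_calibration
from h import *
import cv2,pickle
np.set_printoptions(precision=1,suppress=True)
c=get_calibration("wrist");a=snapshot("wrist");b=snapshot("scene");d=snapshot("side");S,D=get_calibration("scene"),get_calibration("side")
pickle.dump((c,a,b,d),open("w4.pkl","wb"))
f=lambda im,x,y:cv2.resize(im[y:y+110,x:x+110],(288,288),interpolation=cv2.INTER_CUBIC)
cv2.imwrite("pics/w4.png",np.hstack([a,np.vstack([f(b,240,130),f(d,250,130)])[:384*1+192]])if 0 else np.hstack([cv2.copyMakeBorder(a,0,192,0,0,cv2.BORDER_CONSTANT),np.vstack([f(b,240,130),f(d,250,130)])]))
s=r.sense();print(s['tool_pos'],s['tcp_rot'],c['eye'],c['orientation'])
E
```

```text
[458.7 255.3 295. ] [-180.    -0.2 -172.4] [382.8 245.6 429.2] [-17.7  -0.   97.7]
```

View pics/w4.png

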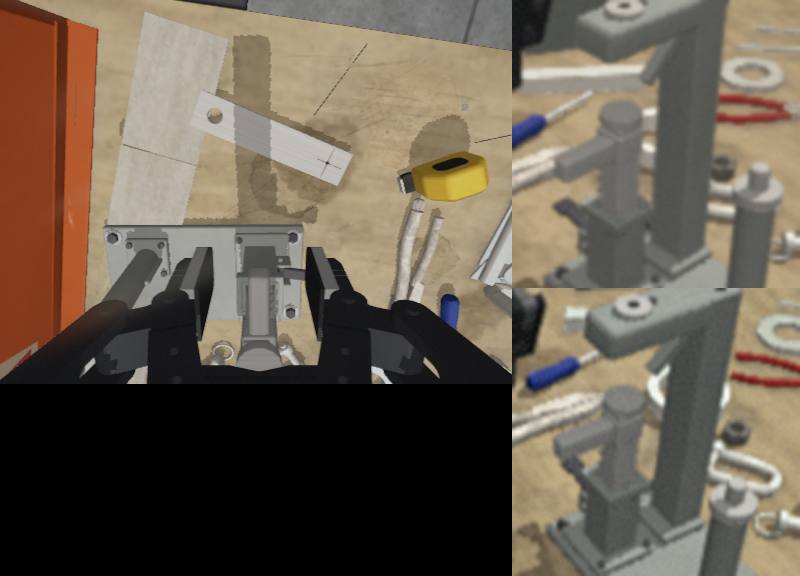

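Notch 4 is confirmed: the pad sits at the predicted level-208 pixels in both views, and the lug is clear. Next I'll look at the dowel from above with the wrist camera, from two places.

Emit:
{"name": "step_arm", "arguments": {"rows": [[[0,0,-40],0],[[-20,-10,-75],0],[[-55,-20,-102],0],[[-85,-32,-102],0],[[-98,-36,-102],0],[[-98,-36,-102],0],[[-98,-36,-102],0],[[-98,-36,-102],0]], "fingers": 0.75}}

```text
time: 12.2
tool_pos: [560.6, 233.2, 398.1]
tcp_rot: [-180.0, -0.1, -172.4]
ft_force: [-0.7, -0.1, 0.5]
finger_gap: 64.1
grip_force: 0.0
```

```bash
cat > shot.py <<'E'
import sys,pickle
from bench import r,snapshot,get_calibration
s=r.sense();c=get_calibration("wrist");a=snapshot("wrist");pickle.dump((c,a,s),open(sys.argv[1],"wb"));print(s['tool_pos'],s['qd'].round(2))
E
python3 shot.py d1.pkl
```

```text
[560.55208596 233.23846308 398.09245365] [ 0.19 -0.71 -0.25 -0.   -0.01 -0.13]
```

Emit:
{"name": "step_arm", "arguments": {"rows": [[[20,-20,0],0],[[38,-42,0],0],[[38,-42,0],0],[[38,-42,0],0],[[38,-42,0],0]]}}

```text
time: 12.75
tool_pos: [529.2, 186.9, 399.0]
tcp_rot: [180.0, 0.0, -172.3]
ft_force: [-0.1, -0.0, 0.3]
finger_gap: 64.1
grip_force: 0.0
```

```bash
python3 shot.py d2.pkl; python3 - <<'E'
import pickle,cv2,numpy as np
from h import *
from bench import get_calibration
o=[]
for n in("d1","d2"):
    c,a,s=pickle.load(open(n+".pkl","rb"));u,v=proj(c,(616,123,217));print(n,u,v,c['eye'],c['orientation'])
    x,y=int(u)-50,int(v)-50;x=max(x,0);o.append(cv2.resize(a[y:y+100,x:x+100],(400,400),interpolation=cv2.INTER_CUBIC));print(x,y)
cv2.imwrite("pics/dd.png",np.hstack(o))
E
```

```text
[529.23388346 186.91331016 399.03484907] [ 0.11  1.01 -0.52 -0.07  0.01 -0.08]
d1 140.29486834706012 215.857791619436 [484.15118112 223.08812559 529.40129491] [-1.74509615e+01  2.78997198e-02  9.76948807e+01]
90 165
d2 185.28665922749036 249.43090514198332 [452.55657669 176.67541891 530.17257712] [-1.75696566e+01  3.23482262e-03  9.76978839e+01]
135 199
```

View pics/dd.png

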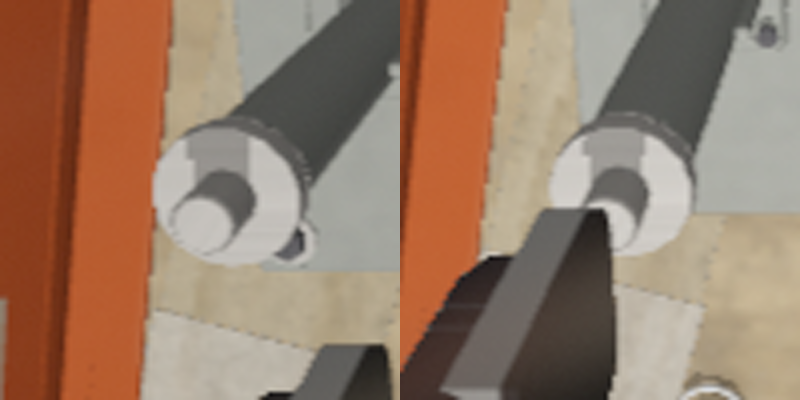

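d1 shows the shoulder ellipse centred at crop (227,192) and the dowel top at (202,226). In d2 the shoulder is at (222,187). I'll cast these and locate the strap by its bright mask.

```bash
python3 - <<'E'
import pickle,cv2,numpy as np
from h import *
from bench import get_calibration
np.set_printoptions(precision=1,suppress=True)
S,D=get_calibration("scene"),get_calibration("side")
c1,a1,s1=pickle.load(open("d1.pkl","rb"));c2,a2,s2=pickle.load(open("d2.pkl","rb"))
p1=(c1,90+227/4,165+192/4);p2=(c2,135+222/4,199+187/4);t1=(c1,90+202/4,165+226/4)
print("sh",plane(*p1,208),plane(*p2,208),tri(p1,p2),"top",plane(*t1,226))
sS=(S,200+335/2.5,110+230/2.5);sD=(D,215+299/2.5,110+254/2.5);tS=(S,200+337/2.5,110+211/2.5);tD=(D,215+303/2.5,110+238/2.5)
print("all sh",tri(p1,p2,sS,sD),"top",tri(t1,tS,tD))
# strap from w4/w1
for f in("w1.pkl","w4.pkl"):
    q=pickle.load(open(f,"rb"));c,a=q[0],q[1]
    k=(343*.64,118*.64,523*.64,195*.64) if f=="w1.pkl" else (215,116,327,163)
    # refine hole: dark-ish/brown inside vs bright strap
    h=cv2.cvtColor(a,cv2.COLOR_BGR2HSV);
    m=((h[...,1]<40)&(h[...,2]>95)).astype(np.uint8)
    m=cv2.morphologyEx(m,cv2.MORPH_OPEN,np.ones((3,3)))
    n,l,st,ce=cv2.connectedComponentsWithStats(m)
    i=l[int(k[3]+5),int(k[2]-12)];
    cs,_=cv2.findContours((l==i).astype(np.uint8),cv2.RETR_CCOMP,cv2.CHAIN_APPROX_NONE)
    big=max(cs,key=cv2.contourArea);box=cv2.boxPoints(cv2.minAreaRect(big));print(f,"area",st[i,4],"box",box.tolist())
    print(" corners",[plane(c,x,y,12)[:2] for x,y in box],"mid",np.mean([plane(c,x,y,12) for x,y in box],0))
    H,K=plane(c,k[0],k[1],12),plane(c,k[2],k[3],12);print(" hole",H,"mark",K,"yaw",np.degrees(np.arctan2(K[1]-H[1],K[0]-H[0])),"L",np.linalg.norm(K-H),"mid",(H+K)/2)
    for q in cs:
        if 30<cv2.contourArea(q)<400:
            M=cv2.moments(q);u,v=M['m10']/M['m00'],M['m01']/M['m00'];print(" inner",u,v,cv2.contourArea(q),plane(c,u,v,12))
E
```

```text
sh [615.8 126.5 208. ] [615.7 126.6 208. ] [615.7 126.5 208.1] top [618.  126.3 226. ]
all sh [617.8 125.4 204.2] top [618.7 125.3 222.6]
w1.pkl area 21779 box [[109.0, 0.0], [360.0, 0.0], [360.0, 192.0], [109.0, 192.0]]
 corners [array([358.1,  70.7]), array([322.7, 343.1]), array([537.4, 390.9]), array([579.4,  70.1])] mid [449.4 218.7  12. ]
 hole [420.  198.1  12. ] mark [458. 342.  12.] yaw 75.20544393201568 L 148.8254165385338 mid [439. 270.  12.]
 inner 174.8 122.0 40.0 [479.8 149.4  12. ]
 inner 219.38596491228068 75.259649122807 190.0 [419.8 197.9  12. ]
w4.pkl area 21552 box [[104.88678741455078, 223.60379028320312], [144.53207397460938, 12.162261962890625], [370.2226867675781, 54.479248046875], [330.577392578125, 265.9207763671875]]
 corners [array([578.2,  66.2]), array([319.6, 110.3]), array([328.6, 366.4]), array([600.1, 375. ])] mid [456.6 229.5  12. ]
 hole [420.2 197.6  12. ] mark [458.7 342.   12. ] yaw 75.09029719995777 L 149.40102719621575 mid [439.5 269.8  12. ]
 inner 171.0 158.0 38.0 [478.4 148.1  12. ]
 inner 215.2994011976048 115.10778443113773 167.0 [419.1 197.9  12. ]
```

Wrist triangulation puts the shoulder at z=208.1, so the calibration is sound. Dowel ≈ (617.5,126), strap hole (420,198), strap yaw 75.2°. Next I'll go to the strap.

Emit:
{"name": "step_arm", "arguments": {"rows": [[[15,10,0],8.4],[[35,25,0],16.8],[[55,45,0],25.2],[[75,65,20],33.6],[[84,81,50],42],[[84,81,85],50.4],[[84,81,120],58.8],[[84,81,155],67.2],[[84,81,190],75.6],[[84,81,220],84],[[84,81,240],92.4],[[84,81,249],100.8]]}}

```text
time: 14.0
tool_pos: [433.8, 255.4, 146.7]
tcp_rot: [-179.8, 0.1, 86.5]
ft_force: [0.9, -0.4, 0.3]
finger_gap: 64.1
grip_force: 0.0
```

Emit:
{"name": "step_arm", "arguments": {"rows": [[[0,0,20],8],[[0,0,50],11.6],[[0,0,70],11.6],[[0,0,70],11.6],[[0,0,70],11.6]]}}

```text
time: 14.5
tool_pos: [435.2, 255.8, 79.8]
tcp_rot: [-180.0, 0.0, 75.3]
ft_force: [0.4, 0.1, -0.3]
finger_gap: 64.0
grip_force: 0.0
```

```bash
python3 - <<'E'
from h import *
from bench import r
s=r.sense();print(s['tool_pos'],s['tcp_rot'],s['joint_pos'],todo((435.3,255.9,30),75.2,s))
E
```

```text
[435.17825142 255.77426266  79.84264296] [-1.79952407e+02  3.53617531e-02  7.52664704e+01] [2.46211461e+01 1.05098375e+00 1.09678959e+02 3.03171675e-03
 6.93292814e+01 3.93536187e+01] (array([ 0.2,  0.1, 49.8]), np.float64(0.1))
```

Emit:
{"name": "step_arm", "arguments": {"rows": [[[0,0,25],0],[[0,0,45],0],[[0,0,60],0],[[0,0,67],0],[[0,0,70.5],0],[[0,0,70.5],0],[[0,0,70.5],0]]}}

```text
time: 15.2
tool_pos: [436.3, 255.9, 10.5]
tcp_rot: [179.9, -0.1, 75.2]
ft_force: [-0.2, -1.1, 0.0]
finger_gap: 64.1
grip_force: 0.0
```

Emit:
{"name": "step_arm", "arguments": {"rows": [[[0,0,0],0],[[0,0,0],0],[[0,0,0],0],[[0,0,0],0],[[0,0,0],0]], "fingers": 0, "squeeze": 50}}

```text
time: 15.7
tool_pos: [436.2, 255.8, 10.4]
tcp_rot: [179.9, -0.1, 75.2]
ft_force: [-1.8, 0.1, 7.9]
finger_gap: 42.4
grip_force: 51.9
```

Emit:
{"name": "step_arm", "arguments": {"rows": [[[0,0,-5],0],[[0,0,-20],0],[[0,0,-50],0],[[0,0,-85],0],[[0,0,-120],0],[[-5,5,-155],-4],[[-15,15,-190],-8],[[-30,30,-215],-12],[[-45,45,-230],-16],[[-58,57,-238],-20],[[-64,63,-238],-22.3],[[-64,63,-238],-22.3]]}}

```text
time: 16.9
tool_pos: [480.1, 176.4, 247.3]
tcp_rot: [-180.0, 0.0, 97.5]
ft_force: [-0.4, 0.2, -4.4]
finger_gap: 42.4
grip_force: 51.7
```

```bash
python3 - <<'E'
from h import *
from bench import r
s=r.sense();print(s['tool_pos'],s['tcp_rot'],s['finger_gap'],s['ft_force'],s['wrist_torque'],todo((609.7-90*.9915,185.5-90*.13,248),97.5,s),todo((609.7,185.5,248),97.5,s))
E
```

```text
[480.13116848 176.40723291 247.29930148] [-1.79985241e+02  2.32854287e-02  9.74576901e+01] 42.415849544911204 [-0.37869693  0.23186423 -4.43379443] [-0.01447433  0.03027826 -0.02361914] (array([-7.8, 39.7, -0.7]), np.float64(-0.0)) (array([ -7.8, 129.7,  -0.7]), np.float64(-0.0))
```

Emit:
{"name": "step_arm", "arguments": {"rows": [[[-5,15,-0.7],0],[[-8,35,-0.7],0],[[-8,55,-0.7],0],[[-8,75,-0.7],0],[[-8,92,-0.7],0],[[-8,107,-0.7],0],[[-8,119,-0.7],0],[[-8,126,-0.7],0],[[-8,129.7,-0.7],0],[[-8,129.7,-0.7],0],[[-8,129.7,-0.7],0],[[-8,129.7,-0.7],0]]}}

```text
time: 18.1
tool_pos: [609.1, 186.6, 248.1]
tcp_rot: [-180.0, -0.0, 97.5]
ft_force: [-0.1, -1.0, -3.7]
finger_gap: 42.6
grip_force: 51.9
```

```bash
python3 - <<'E'
from h import *
from bench import r,snapshot,get_calibration
import cv2
s=r.sense();print(s['tool_pos'],s['tcp_rot'],s['ft_force'],todo((609.7,185.5,238),97.5,s))
for n in("scene","side"):
    c=get_calibration(n);a=snapshot(n);cv2.imwrite(f"pics/h_{n}.png",a)
    for q in((617.5,126,237),(617.5,126,249),(617.5,126,226)):print(n,proj(c,q))
    u,v=proj(c,(617.5,126,249));u,v=int(u),int(v);print(cv2.cvtColor(a,cv2.COLOR_BGR2GRAY)[v-12:v+26,u-13:u+14:1])
E
```

```text
[609.14972257 186.58149646 248.06743355] [-1.79990000e+02 -1.77297972e-03  9.75154548e+01] [-0.11180903 -0.99800451 -3.7121574 ] (array([-1.1,  0.4, 10.1]), np.float64(0.0))
scene (np.float64(335.0238937958888), np.float64(188.59654315852376))
scene (np.float64(335.6676294603309), np.float64(183.3622061757067))
scene (np.float64(334.44350997205277), np.float64(193.3157542899543))
[[158 178 187 ... 155 164 161]
 [185 192 195 ... 154 164 161]
 [194 195 195 ... 120 136 136]
 ...
 [ 97  97  94 ... 159 162 161]
 [119 116 112 ... 163 164 164]
 [169 164 144 ... 160 163 165]]
side (np.float64(336.9180995056581), np.float64(199.4589065419125))
side (np.float64(337.8904886147217), np.float64(195.06857217222014))
side (np.float64(336.0455731290121), np.float64(203.39836092714455))
[[192 194 195 ... 155 152 158]
 [192 193 195 ... 156 154 156]
 [194 194 192 ... 155 156 159]
 ...
 [150 112  73 ... 131 130 120]
 [136  97  71 ... 136 130 110]
 [133  89  66 ... 117 111 101]]
```

Emit:
{"name": "step_arm", "arguments": {"rows": [[[-1,0.4,4],0],[[-1,0.4,8],0],[[-1,0.4,10.5],0],[[-1,0.4,12.5],0],[[-1,0.4,13.5],0],[[-1,0.4,14],0],[[-1,0.4,14],0]]}}

```text
time: 18.9
tool_pos: [610.1, 185.6, 234.0]
tcp_rot: [180.0, -0.0, 97.5]
ft_force: [-0.2, 0.5, -3.2]
finger_gap: 42.9
grip_force: 51.9
```

Emit:
{"name": "step_arm", "arguments": {"rows": [[[0,0,1],0],[[0,0,2],0],[[0,0,3],0],[[0,0,4],0],[[0,0,4],0]]}}

```text
time: 19.4
tool_pos: [610.0, 185.6, 229.7]
tcp_rot: [-180.0, 0.0, 97.5]
ft_force: [0.3, 0.6, -4.1]
finger_gap: 42.7
grip_force: 51.9
```

Emit:
{"name": "step_arm", "arguments": {"rows": [[[0,0,2],0],[[0,0,4],0],[[0,0,6],0],[[0,0,8],0],[[0,0,9.5],0],[[0,0,10.5],0],[[0,0,10.5],0]]}}

```text
time: 20.1
tool_pos: [610.0, 185.5, 219.2]
tcp_rot: [-180.0, 0.0, 97.5]
ft_force: [0.3, 0.6, -2.7]
finger_gap: 42.7
grip_force: 51.9
```

```bash
python3 - <<'E'
from h import *
from bench import r
s=r.sense();print(s['tool_pos'],s['ft_force'],s['wrist_torque'])
E
```

```text
[609.98899832 185.54942059 219.24424609] [ 0.28478247  0.55910983 -2.74901785] [-0.09044068  0.00674888 -0.05400482]
```

Emit:
{"name": "step_arm", "arguments": {"rows": [[[0,0,0.5],0],[[0,0,1],0],[[0,0,1.5],0],[[0,0,1.5],0]]}}

```text
time: 20.5
tool_pos: [610.2, 185.6, 218.5]
tcp_rot: [180.0, -0.0, 97.5]
ft_force: [-1.7, -1.7, 0.6]
finger_gap: 42.4
grip_force: 52.1
```

Emit:
{"name": "step_arm", "arguments": {"rows": [[[0,0,0.4],0],[[0,0,0.4],0],[[0,0,0.4],0],[[0,0,0.4],0],[[0,0,0.4],0]], "fingers": 0.7}}

```text
time: 21.0
tool_pos: [610.2, 185.6, 217.7]
tcp_rot: [180.0, 0.0, 97.5]
ft_force: [-0.6, 0.7, -0.1]
finger_gap: 59.8
grip_force: 0.0
```

Emit:
{"name": "step_arm", "arguments": {"rows": [[[0,0,-3],0],[[0,0,-10],0],[[0,0,-25],0],[[0,0,-55],0],[[0,0,-90],0],[[0,0,-125],0],[[0,0,-155],0],[[0,-20,-165],0],[[0,-55,-165],0],[[0,-95,-165],0],[[0,-120,-165],0],[[0,-120,-165],0]]}}

```text
time: 22.2
tool_pos: [489.2, 169.9, 385.4]
tcp_rot: [179.8, -0.0, 97.6]
ft_force: [0.3, 0.1, 0.8]
finger_gap: 59.6
grip_force: 0.0
```

```bash
python3 - <<'E'
from h import *
from bench import r,snapshot,get_calibration
import cv2,pickle
np.set_printoptions(precision=1,suppress=True)
c=get_calibration("wrist");w=snapshot("wrist");S,D=get_calibration("scene"),get_calibration("side")
a,d=snapshot("scene"),snapshot("side");s=r.sense();print(s['time'],s['tool_pos'],s['finger_gap'],s['ft_force'])
pickle.dump((c,w,a,d),open("f.pkl","wb"))
u=np.array([-.130,.9915]);n=np.array([u[1],-u[0]]);H=np.array([617.5,126])
C=[np.r_[H+u*(75+l)+n*m,220] for l,m in((-100,-22),(-100,22),(100,-22),(100,22))]
for nm,cc,im in(("scene",S,a),("side",D,d),("wrist",c,w)):
    h=cv2.cvtColor(im,cv2.COLOR_BGR2HSV);m=((h[...,1]<30)&(h[...,2]>125)).astype(np.uint8)
    pr=[proj(cc,q) for q in C];mid=proj(cc,np.r_[H+u*75,220]);print(nm,"pred",np.array(pr),mid)
    k,l,st,ce=cv2.connectedComponentsWithStats(m)
    x,y=map(int,mid)
    if 0<=x<512 and 0<=y<384:
        i=l[y,x]
        print(" lab",i,st[i])
        if i:
            q=max(cv2.findContours((l==i).astype(np.uint8),0,1)[0],key=cv2.contourArea);print(cv2.boxPoints(cv2.minAreaRect(q)),cv2.approxPolyDP(q,4,True)[:,0].tolist())
        else: print(h[y-4:y+5:4,x-4:x+5:4].tolist())
E
```

```text
22.35 [491.6 170.  383.8] 59.94033910036422 [ 0.4 -0.2  0.9]
scene pred [[336.7 205.8]
 [351.5 197.2]
 [266.7 165.9]
 [281.2 159.6]] (np.float64(306.3095924522695), np.float64(180.52215997146493))
 lab 24 [ 244  155  107   52 1463]
[[239.2 169.9]
 [250.3 140. ]
 [357.2 179.4]
 [346.2 209.4]] [[244, 157], [245, 164], [268, 164], [253, 175], [280, 164], [285, 168], [278, 171], [333, 204], [350, 199], [297, 168], [285, 167], [291, 155]]
side pred [[335.2 217. ]
 [352.  209.2]
 [279.5 163.6]
 [294.9 158. ]] (np.float64(313.17174289727666), np.float64(184.79146901734438))
 lab 36 [ 288  159   65   59 1245]
[[286.4 171.6]
 [303.7 153.9]
 [356.5 205.3]
 [339.2 223.1]] [[288, 170], [335, 217], [351, 211], [349, 198], [332, 192], [306, 169], [309, 159]]
wrist pred [[359.9 264.2]
 [404.8 264.2]
 [382.9  41.3]
 [437.7  41.5]] (np.float64(394.9297809577753), np.float64(163.93853208093947))
 lab 10 [  314    36   198   229 14026]
[[303.   40.1]
 [464.9  -1.3]
 [529.9 253.1]
 [368.  294.4]] [[319, 36], [317, 86], [372, 85], [374, 68], [367, 64], [383, 44], [360, 263], [404, 264], [408, 245], [495, 262], [477, 249], [472, 252], [455, 243], [457, 248], [451, 249], [433, 240], [452, 236], [472, 242], [472, 217], [491, 208], [467, 201], [474, 195], [463, 198], [459, 190], [465, 182], [477, 184], [481, 196], [511, 186], [511, 179], [486, 185], [464, 181], [458, 188], [460, 199], [433, 190], [427, 204], [436, 207], [426, 206], [410, 238], [427, 107], [390, 106], [383, 100], [387, 49], [397, 36], [363, 36], [365, 55], [347, 54], [350, 36]]
```

The strap's outline matches the prediction for seated and level at z = 220: the wrist view agrees to 1 px at the hole end and 3 px at the mark end. The gripper is clear, so I'm handing in.

```bash
python3 -c "
from bench import r
print(r.hand_in())"
```

```text
the job is handed in; nothing more can be done
None
```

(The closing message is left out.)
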